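Offer up a turning blank to its glue block

TASK

The glue block on the faceplate has just been checked with the straight-edge still lying on it: put the straight-edge away, lying flat with its grip upward, in the long compartment of the tray, and let go of it. Then carry the square blank over the gouge rack, neither it nor the robot touching the rack, and finish while still holding it, upright and still, about 10 mm above the glue block, centred on it with its sides parallel to the block's, so the turner can sight the joint; the blank must never touch the block or the faceplate. Leave the round blank, the jar and the two small parts in the tray where they are.

Things in the scene. Friction and masses are not known exactly. Their poses are not given: they have to be found in the camera images.
- straightedge: Straight-edge: flat steel strip 160 x 30 x 5 mm; along its middle stands a dark wooden grip bar 90 mm long, 14 mm wide, its top 35 mm above the underside of the strip; 0.16 kg, loose. Origin: centre of the strip's underside; x along its length, y across (the 14 mm way), z up. Starts lying flat, centred within 10 mm, on top of the glue block.
- long_bay (a point): Centre of the inner floor (4 mm above the bench) of the long compartment of the tray; x along the compartment, z up. It is 190 x 44 mm inside, walls 4 mm thick and 12 mm high above the floor. The grey tray is fixed, 198 x 112 x 16 mm; on the +y side lie two short compartments (93 x 56 mm), each with a small part at most 8 mm tall.
- bracket: Small flat steel L bracket, 60 x 38 x 5 mm, loose in one of the short compartments; leave it alone. Origin: on its underside, near its middle.
- ring: Small brass ring, 38 mm across, 8 mm high, loose in the other short compartment; leave it alone. Origin: centre of its underside.
- faceplate: Steel lathe faceplate, a disc 140 mm across and 12 mm thick, fixed lying on the bench, with the plywood glue block standing at its centre. Origin: centre of the disc's underside, on the bench.
- glue_face (a point): Centre of the top face of the glue block, 48 mm above the bench. The block is square, 54 x 54 mm, 36 mm high above the faceplate; x and y are parallel to its sides, z up.
- blank: Square turning blank of pale wood, 54 x 54 mm, 80 mm tall, standing loose on the bench beyond the rack (0.11 to 0.22 kg). Origin: centre of its underside; x and y parallel to its sides, z up. All four sides are alike.
- dowel: Round blank of the same wood, 54 mm in diameter, 80 mm tall, standing loose near the square one; leave it alone. Origin: centre of its underside.
- jar: Jar, 60 mm in diameter, 85 mm tall, standing at the far side of the bench; leave it alone. Origin: centre of its underside.
- rack_top (a point): Middle of the top of the gouge rack, 120 mm above the bench, the rack's highest level; x along the rack. The rack is fixed: two wooden uprights 310 mm apart holding three turning gouges one above another, 380 mm long over all, 44 mm thick (feet 90 mm). Blanks stand on its +y side, faceplate and tray on its -y side.
- rack: The whole gouge rack. Origin: on the bench straight below rack_top; same axes.
Not all that is in view belongs to the job. There is more than one size of the faceplate; the job needs the larger. Leave any turquoise look-alike of the blank alone.

How it is judged:
By the outcome, as a careful person would: the job done as asked, in the order asked, and still so for the second after the job is handed in, while the arm keeps its last pose, push and grip.
It also fails if it takes over 64 s, if anything falls off the work surface, if the arm or the gripper's body presses on something with over 40 N, if the wrist force passes 120 N, or if a joint passes its speed limit or range.

ROBOT

A 7-joint arm with a two-finger parallel gripper is mounted at the origin on the work surface. World frame = base frame: x ahead of the robot, y to its left, z up, the work surface at z = 0. Lengths are in m, angles in rad, forces in N, time in s.
With the tool pointing down it reaches from about 0.4 to 0.85 m from the base axis. Payload 10.4 kg.
Tool frame: the origin (TCP) lies midway between the tips of the shut fingers; the grasp point (between the pads) lies 19 mm behind it; z points along the fingers, x is the direction in which the jaws open and shut, and the axes are right-handed (so a half turn about z gives the same grasp; the last joint's range is limited). The gripper opens to 85 mm and grips with 20 to 120 N. Pads are 22 mm wide; open, the fingers measure 114 mm over their backs; the gripper's body (76 mm by 85 mm) begins 54 mm behind the grasp point. The pads swing forward as they close: fully open they stand 13 mm farther back than shut.
Start: joints at [1.15, 0.332, -0.065, 1.46, 0.022, 1.35, -0.088], TCP at [0.242, -0.576, 0.231] pointing down, gripper open.
Joint ranges: [-2.6, 2.6], [-0.5, 2.12], [-1.47, 1.34], [0.16, 2.42], [-1.27, 4.41], [0.06, 2.06], [-2.6, 2.6]. Speed limits (rad/s): [2.22, 2.22, 2.79, 2.79, 3.14, 3.14, 3.14].

INTERFACE

Orientations are given as a unit quaternion [x, y, z, w].
In Python, from workcell import telemetry, eyes, order gives the robot as it stands.
- The arm moves only by the tool servo_tool, never from a script. Its argument "deltas" is a list of rows, each a list of 3 entries, a list of its own where there are three numbers: the shift along the tool's x, y, z in cm, then the turn about the tool's z in rad, then the finger opening in cm, from 0 to 8.54. A call has 1 to 12 rows; each row shifts and turns the pose as measured when the row begins, along the tool's axes as they then stand; what a row does not reach is not made up. A row lasts 1/12 s, in which the tool goes at most 41.7 mm and 7.16 degrees, less where a joint would pass 70% of its speed; a pose out of reach is approached as far as the arm can. A call is refused whole if a number of a shift passes 4.17 or a number of a turn 0.125, either way. A call with a gripper value outside its range is refused whole. The fingers move at their own pace and stop on an object; "force" is the grip in N (left out, the last holds). Time passes only in rows, so rows that do not move let the fingers close. It gives the time, the measured TCP pose, the force and the opening at its end, in the units of the state.
- telemetry.get_obs(): the state, without advancing time (a new reading comes with each control period).
- eyes.camera(name): name is "side" or "top"; returns (picture, depth): 400x640x3 uint8, blue, green, red; 400x640 float32, m along the optical axis (not along the pixel's ray), 0 where there is no reading.
- eyes.calibration(name): a dict with "fx", "fy", "cx", "cy" (pixels), "rvec" (rotation vector, rad) and "tvec" (3), from world to camera coordinates, as OpenCV has them. Camera axes: x right, y down, z forward; pixel columns grow to the right and rows downward; lengths in m; the calibration is good to about 2 mm. A picture is of the moment at which its call begins. calibration takes no time and is no camera call.
- order.hand_in(): hands the job in, once; it reports no verdict.
The state is a dict: "clock": time; "joint_pos": joint angles; "joint_velocities": joint speeds; "tau": joint torques, N m; "position": TCP position; "ee_rot": TCP orientation; "ft_force": force on the tool from outside, world axes, zero at the start; "torque": the same for the moment, N m; "grip_width": opening from 0.0 (shut) to 1.0 (fully open).
Only numpy, scipy, OpenCV 4.12 (cv2) and the standard library are available. Lean on these libraries where they do the work, as an engineer would, in place of code of your own. Each camera call takes 0.05 s, during which the arm holds its last target. There are 200 camera calls.

## Working session

There is one attempt and no reset: what is moved stays moved. The work goes in short steps, Python scripts to look and compute and a tool call to move; the robot and the scene stay as the last step left them, time stands still between calls to the robot, and variables do not carry over. Pictures are saved under pics/ and viewed, about 8 in all and at most 12, crops included, and the job is handed in when it is done.

Besides the shell and the picture viewer there is one more tool, called after "Emit:" by a JSON object that holds its "name" and its "arguments". servo_tool: Moves the arm, as the interface text tells. Its arguments: {"type":"object","properties":{"deltas":{"type":"array"},"force":{"type":"number"}},"required":["deltas"]}

```bash
mkdir -p pics; cat > h.py <<'E'
import numpy as np, cv2
from scipy.spatial.transform import Rotation as R
from workcell import telemetry, eyes, order
def shot(n):
    im,d=eyes.camera(n); c=eyes.calibration(n)
    Rm=cv2.Rodrigues(np.array(c["rvec"],float))[0]; t=np.array(c["tvec"],float).ravel()
    v,u=np.mgrid[:400,:640]
    P=np.stack([(u-c["cx"])/c["fx"]*d,(v-c["cy"])/c["fy"]*d,d],-1)
    W=(P-t)@Rm; W[d==0]=np.nan
    return im,d,W
def ray(n,uv,z):
    c=eyes.calibration(n); Rm=cv2.Rodrigues(np.array(c["rvec"],float))[0]; t=np.array(c["tvec"],float).ravel()
    uv=np.atleast_2d(uv).astype(float)
    r=np.c_[(uv[:,0]-c["cx"])/c["fx"],(uv[:,1]-c["cy"])/c["fy"],np.ones(len(uv))]@Rm
    o=-Rm.T@t
    return o+r*((z-o[2])/r[:,2])[:,None]
E
python3 - <<'E'
from h import *
for n in("top","side"):
    im,d,W=shot(n); cv2.imwrite(f"pics/{n}0.png",im); np.savez(f"{n}0.npz",im=im,W=W)
    c=eyes.calibration(n);Rm=cv2.Rodrigues(np.array(c["rvec"]))[0];print(n,-Rm.T@np.ravel(c["tvec"]),Rm[2],c["fx"])
o=telemetry.get_obs();print(o)
print(R.from_quat(o["ee_rot"]).as_matrix())
E
```

```text
top [ 0.47290127 -0.01935236  1.01113778] [ 0.07326002 -0.01052727 -0.99725731] 403.3030779761983
side [ 0.44935173 -0.79918007  0.97748162] [ 0.08731204  0.6629393  -0.74356445] 460.6351640416755
{'clock': 0.1, 'joint_pos': array([ 1.15044287,  0.33281375, -0.0646795 ,  1.46082459,  0.02163388,
        1.3498903 , -0.08848572]), 'joint_velocities': array([-0.00035127, -0.00136423,  0.00192896, -0.00281686, -0.00086196,
       -0.00082926, -0.00162143]), 'tau': array([ 2.58111584e-03, -6.26744413e+01,  4.96943376e-02, -3.92432678e+01,
        1.62314455e-02,  6.81455102e-03, -2.17224800e-05]), 'position': array([ 0.24194626, -0.57592601,  0.23060791]), 'ee_rot': array([ 8.32876601e-01, -5.53458384e-01, -5.40865823e-04, -3.03012715e-04]), 'ft_force': array([ 0.46590036, -0.79871827,  0.03419634]), 'torque': array([-0.03366304, -0.02165353,  0.03020374]), 'grip_width': 0.9961463865758468}
[[ 3.87367049e-01 -9.21925403e-01 -5.65539121e-04]
 [-9.21924748e-01 -3.87367451e-01  1.10343785e-03]
 [-1.23635883e-03  9.39490474e-05 -9.99999231e-01]]
```

View pics/top0.png

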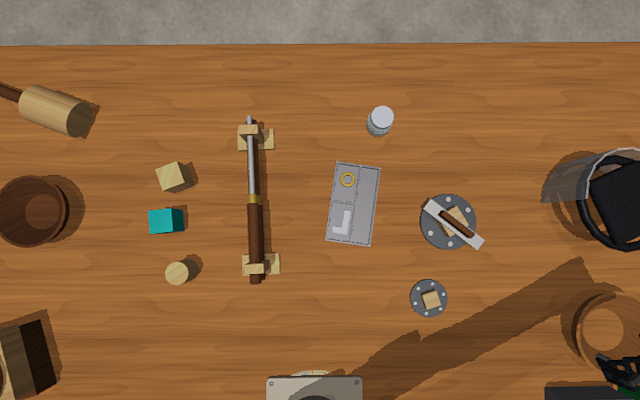

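View pics/side0.png

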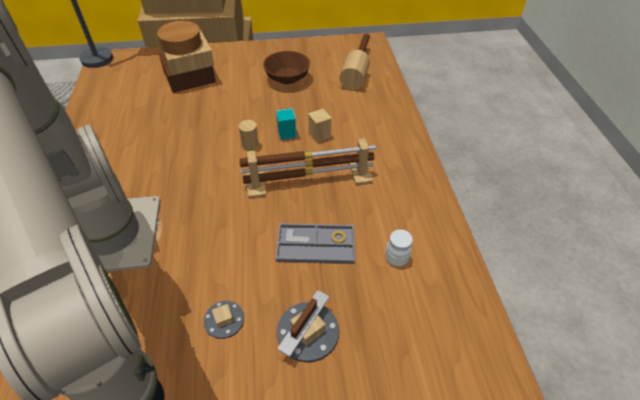

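The top view shows the straight-edge at about (454,223) on the large faceplate (448,221), the tray at (353,204) with its long bay to the right, the rack at x≈253, the square blank at (171,177), the turquoise one at (166,221), the dowel at (177,273) and the jar at (380,120). The side view agrees.

```bash
cat > m.py <<'E'
from h import *
def rect(name,W,mask,zpl=None):
    m=mask.astype(np.uint8)
    n,l,s,c=cv2.connectedComponentsWithStats(m); k=1+np.argmax(s[1:,4]); mm=(l==k)
    p=W[mm]; 
    r=cv2.minAreaRect((p[:,:2]*1000).astype(np.float32))
    print(name,"n",mm.sum(),"med z %.4f"%np.nanmedian(p[:,2]),"minrect c",np.round(r[0],1),"size",np.round(r[1],1),"ang",round(r[2],1),"mean",np.round(p.mean(0)*1000,1)); return mm
E
python3 - <<'E'
from m import *
D=np.load("top0.npz");im=D["im"];W=D["W"];S=np.load("side0.npz");ims=S["im"];Ws=S["W"]
def box(u0,u1,v0,v1):
    m=np.zeros((400,640),bool);m[v0:v1,u0:u1]=1;return m
for nm,A,I,bx in (("top",W,im,dict(fp=box(410,490,185,255),tray=box(315,390,155,255),rack=box(225,285,105,290),blank=box(150,192,155,200),dow=box(155,205,255,295))),
               ("side",Ws,ims,dict(fp=box(265,350,285,365),tray=box(265,365,215,270),rack=box(230,385,135,200),blank=box(305,335,105,142),dow=box(235,262,115,155)))):
    z=A[...,2];hsv=cv2.cvtColor(I,cv2.COLOR_BGR2HSV)
    print(nm,"bench z",np.nanmedian(z[box(300,320,100,140)]) )
    f=bx["fp"]
    rect("disc",A,f&(z>.006)&(z<.02));rect("glue+strip",A,f&(z>.04)&(z<.062)); rect("glue",A,f&(z>.02)&(z<.06)&(hsv[...,1]>60)); rect("strip",A,f&(z>.044)&(z<.062)&(hsv[...,1]<50)); rect("grip",A,f&(z>.073))
    rect("tray",A,bx["tray"]&(z>.003)); rect("traywalls",A,bx["tray"]&(z>.012)&(z<.025))
    rect("rack>.1",A,bx["rack"]&(z>.095)); rect("blanktop",A,bx["blank"]&(z>.074)); rect("dow",A,bx["dow"]&(z>.074))
    print("rack zmax",np.nanpercentile(z[bx["rack"]],[99,99.9]))
# jar
z=W[...,2];rect("jar",W,box(360,400,98,140)&(z>.07)); rect("turq",W,box(140,192,202,238)&(z>.07))
o=cv2.resize(im[185:258,405:495],None,fx=6,fy=6,interpolation=2);cv2.imwrite("pics/fp.png",o)
E
```

```text
top bench z 0.00125086719404872
disc n 829 med z 0.0133 minrect c [ 453.6 -308.9] size [134.6  55.7] ang 51.2 mean [ 455.6 -309.6   13.3]
glue+strip n 609 med z 0.0538 minrect c [ 473.2 -331.7] size [160.9  43. ] ang 51.7 mean [ 476.1 -329.5   53.4]
glue n 153 med z 0.0492 minrect c [ 493.  -347.8] size [53.2 27.5] ang 31.1 mean [ 501.7 -347.7   48.2]
strip n 524 med z 0.0541 minrect c [ 478.2 -335.6] size [160.9  30.8] ang 51.4 mean [ 478.3 -330.1   54.2]
grip n 270 med z 0.0835 minrect c [ 478.1 -335.3] size [90.  14.8] ang 51.5 mean [ 477.8 -334.2   83.1]
tray n 3426 med z 0.0063 minrect c [532.  -95.4] size [138. 211.] ang 82.8 mean [531.3 -99.6   8.2]
traywalls n 606 med z 0.0172 minrect c [532.4 -99.7] size [112.  198.3] ang 81.2 mean [ 532.5 -100.7   17.1]
rack>.1 n 1719 med z 0.1118 minrect c [540.4 134.4] size [378.4  44.4] ang 2.4 mean [517.  132.1 112.3]
blanktop n 572 med z 0.0815 minrect c [597.6 328.5] size [54.7 54.2] ang 19.9 mean [597.1 327.7  81.3]
dow n 456 med z 0.0817 minrect c [373.4 308.2] size [52.4 51.7] ang 1.3 mean [374.2 308.1  81.5]
rack zmax [0.12226346 
[... 630 characters left out ...]
ize [135.9 215. ] ang 77.5 mean [531.  -98.3   8.7]
traywalls n 659 med z 0.0158 minrect c [531.7 -99.4] size [116.  198.2] ang 81.3 mean [ 533.  -101.8   15.8]
rack>.1 n 1096 med z 0.1085 minrect c [540.2 133.8] size [378.5  47. ] ang 2.3 mean [516.5 127.9 108.9]
blanktop n 224 med z 0.0803 minrect c [598.  329.1] size [56.9 60. ] ang 22.1 mean [596.7 326.2  80.3]
dow n 183 med z 0.0805 minrect c [373.4 308.8] size [54.3 52. ] ang 48.2 mean [373.9 306.6  80.1]
rack zmax [0.12027898 0.12300576]
jar n 421 med z 0.0857 minrect c [ 730.4 -166.5] size [51.4 51.3] ang 33.2 mean [ 729.6 -165.5   85.3]
turq n 595 med z 0.0816 minrect c [493.4 347.6] size [54.  54.8] ang 5.5 mean [493.4 346.2  81.3]
```

View pics/fp.png

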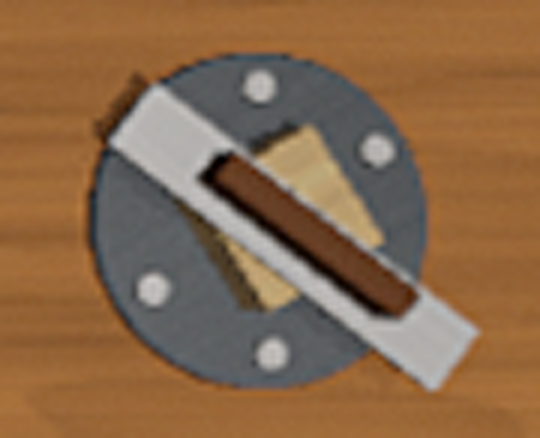

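```bash
cat > go.py <<'E'
import sys
from h import *
# target x y z (mm), jaw angle deg -> remaining shift in tool axes after turning (cm) and turn (rad)
def go(x,y,z,a):
    o=telemetry.get_obs(); M=R.from_quat(o["ee_rot"]).as_matrix()
    cur=np.degrees(np.arctan2(M[1,0],M[0,0])); t=-(((a-cur)+90)%180-90)
    M2=M@R.from_euler('z',t,degrees=True).as_matrix()
    d=np.array([x,y,z])/1000-o["position"]
    print("clk %.2f"%o["clock"],"pos",np.round(o["position"]*1000,1),"jaw %.1f"%cur,"tilt",np.round(M[:2,2],3),"turn %.3f"%np.radians(t),"shift cm",np.round(M2.T@d*100,2),"F",np.round(o["ft_force"],1),"w",round(o["grip_width"]*8.54,2),"j",np.round(o["joint_pos"],2))
if __name__=="__main__": go(*map(float,sys.argv[1:]))
E
```

Emit:
{"name": "servo_tool", "arguments": {"deltas": [[[0,0,0],-0.125,8.5],[[0,0,0],-0.125,8.5],[[0,0,0],-0.125,8.5],[[0,0,0],-0.125,8.5],[[0.3,-2,0],0,8.5],[[0.4,-3.5,0],0,8.5],[[0.4,-3.5,0],0,8.5],[[0.4,-3.5,0],0,8.5],[[0.4,-3.5,0],0,8.5],[[0.4,-3.5,0],0,8.5],[[0.4,-3.5,0],0,8.5],[[0,0,0],0,8.5]], "force": 40}}

```text
clock: 1.1
position: [0.4063, -0.4035, 0.2242]
ee_rot: [0.945, -0.327, -0.005, -0.003]
ft_force: [0.8, 0.8, 0.7]
grip_width: 0.994
```

```bash
python3 go.py 477.8 -335.6 60 -38.7
```

```text
clk 1.10 pos [ 406.3 -403.5  224.2] jaw -38.2 tilt [-0.008  0.009] turn 0.010 shift cm [ 1.53 -9.73 16.43] F [0.8 0.8 0.7] w 8.49 j [ 0.93  0.24 -0.27  1.59  0.06  1.33 -0.01]
```

Emit:
{"name": "servo_tool", "arguments": {"deltas": [[[0.3,-1.5,0],0.01,8.5],[[0.3,-2,0],0,8.5],[[0.3,-2,1],0,8.5],[[0.3,-2,1.5],0,8.5],[[0.3,-2,1.5],0,8.5],[[0.3,-1.5,1.5],0,8.5],[[0,0,1.5],0,8.5],[[0,0,1.5],0,8.5],[[0,0,0],0,8.5],[[0,0,0],0,8.5]]}}

```text
clock: 1.93
position: [0.4923, -0.3209, 0.1335]
ee_rot: [0.944, -0.329, -0.007, -0.004]
ft_force: [-0.8, 0.2, 0.4]
grip_width: 0.994
```

```bash
python3 go.py 477.8 -335.6 60 -38.7
```

```text
clk 1.93 pos [ 492.3 -320.9  133.5] jaw -38.4 tilt [-0.011  0.012] turn 0.006 shift cm [-0.1   2.07  7.35] F [-0.8  0.2  0.4] w 8.49 j [ 0.78  0.36 -0.33  1.66  0.12  1.17 -0.26]
```

Emit:
{"name": "servo_tool", "arguments": {"deltas": [[[0,0.7,0.7],0,8.5],[[0,0.7,1],0,8.5],[[0,0.5,1],0,8.5],[[0,0,1],0,8.5],[[0,0,0.7],0,8.5],[[0,0,0],0,8.5],[[0,0,0],0,8.5]]}}

```text
clock: 2.52
position: [0.4774, -0.3401, 0.087]
ee_rot: [0.944, -0.331, -0.006, -0.003]
ft_force: [0.8, 0.5, 0.4]
grip_width: 0.993
```

```bash
python3 go.py 477.8 -335.6 60 -38.7
```

```text
clk 2.52 pos [ 477.4 -340.1   87. ] jaw -38.6 tilt [-0.009  0.01 ] turn 0.001 shift cm [-0.22 -0.37  2.7 ] F [0.8 0.5 0.4] w 8.48 j [ 0.8   0.4  -0.32  1.7   0.13  1.07 -0.23]
```

Emit:
{"name": "servo_tool", "arguments": {"deltas": [[[-0.1,-0.2,0.4],0,8.5],[[-0.1,-0.2,0.6],0,8.5],[[0,0,0.6],0,8.5],[[0,0,0.6],0,8.5],[[0,0,0.4],0,8.5],[[0,0,0],0,8.5],[[0,0,0],0,8.5]]}}

```text
clock: 3.1
position: [0.4794, -0.334, 0.0589]
ee_rot: [0.944, -0.33, -0.006, -0.003]
ft_force: [1.4, -0.4, -0.1]
grip_width: 0.998
```

```bash
python3 go.py 477.8 -335.6 60 -38.7
```

```text
clk 3.10 pos [ 479.4 -334.    58.9] jaw -38.5 tilt [-0.008  0.01 ] turn 0.003 shift cm [-0.03  0.23 -0.11] F [ 1.4 -0.4 -0.1] w 8.52 j [ 0.79  0.43 -0.31  1.73  0.15  1.02 -0.25]
```

Aligned within 2 mm; close.

Emit:
{"name": "servo_tool", "arguments": {"deltas": [[[0,0.1,0],0,5],[[0,0,0],0,3],[[0,0,0],0,2],[[0,0,0],0,1],[[0,0,0],0,1],[[0,0,0],0,1],[[0,0,0],0,1],[[0,0,0],0,1],[[0,0,0],0,1],[[0,0,0],0,1]], "force": 50}}

```text
clock: 3.93
position: [0.4791, -0.3354, 0.0599]
ee_rot: [0.944, -0.33, -0.005, -0.003]
ft_force: [0.3, -0.8, 0.3]
grip_width: 0.152
```

```bash
python3 go.py 527.4 -129.2 120 -98.8
```

```text
clk 3.93 pos [ 479.1 -335.4   59.9] jaw -38.5 tilt [-0.007  0.009] turn 1.052 shift cm [-21.17  -1.57  -5.86] F [ 0.3 -0.8  0.3] w 1.3 j [ 0.79  0.43 -0.31  1.73  0.15  1.02 -0.25]
```

Emit:
{"name": "servo_tool", "arguments": {"deltas": [[[0,0,-0.5],0,0.8],[[0,0,-1],0,0.8],[[0,0,-1.5],0,0.8],[[0,0,-1.5],0.06,0.8],[[0,0,-1.5],0.1,0.8],[[0,0,-1],0.1,0.8],[[0,0,0],0.12,0.8],[[0,0,0],0.12,0.8],[[0,0,0],0.12,0.8],[[0,0,0],0.12,0.8],[[0,0,0],0.12,0.8],[[0,0,0],0,0.8]]}}

```text
clock: 4.93
position: [0.4802, -0.3357, 0.1423]
ee_rot: [0.708, -0.707, -0.004, -0.002]
ft_force: [0.3, 0.0, -1.6]
grip_width: 0.153
```

```bash
python3 go.py 527.4 -129.2 120 -98.8
```

```text
clk 4.93 pos [ 480.2 -335.7  142.3] jaw -89.9 tilt [-0.003  0.008] turn 0.155 shift cm [-21.12  -1.52   2.39] F [ 0.3  0.  -1.6] w 1.31 j [ 0.69  0.32 -0.19  1.67  0.06  1.17 -1.08]
```

Emit:
{"name": "servo_tool", "arguments": {"deltas": [[[0,0,0],0.08,0.8],[[0,0,0],0.08,0.8],[[-1.2,-0.1,0],0,0.8],[[-2,-0.2,0],0,0.8],[[-2.5,-0.2,0],0,0.8],[[-2.5,-0.2,0],0,0.8],[[-2.5,-0.2,0.2],0,0.8],[[-2.5,-0.2,0.3],0,0.8],[[-2.5,-0.2,0.3],0,0.8],[[-1.5,-0.1,0.2],0,0.8],[[0,0,0],0,0.8],[[0,0,0],0,0.8]]}}

```text
clock: 5.93
position: [0.5199, -0.1516, 0.139]
ee_rot: [-0.672, 0.74, 0.003, 0.003]
ft_force: [0.4, -0.5, -2.0]
grip_width: 0.154
```

```bash
python3 go.py 527.4 -129.2 60 -98.8
```

```text
clk 5.93 pos [ 519.9 -151.6  139. ] jaw -95.5 tilt [0.    0.007] turn 0.057 shift cm [-2.27 -0.41  7.92] F [ 0.4 -0.5 -2. ] w 1.31 j [ 0.46  0.24 -0.29  1.78  0.07  1.13 -1.52]
```

Emit:
{"name": "servo_tool", "arguments": {"deltas": [[[-0.8,-0.1,0.5],0.03,0.8],[[-0.8,-0.1,1],0.03,0.8],[[-0.5,-0.1,1],0,0.8],[[-0.2,0,1],0,0.8],[[0,0,1],0,0.8],[[0,0,1],0,0.8],[[0,0,0.8],0,0.8],[[0,0,0],0,0.8],[[0,0,0],0,0.8]]}}

```text
clock: 6.68
position: [0.5249, -0.132, 0.0723]
ee_rot: [-0.654, 0.756, 0.002, 0.002]
ft_force: [0.1, -0.1, -1.9]
grip_width: 0.151
```

```bash
python3 go.py 527.4 -129.2 35 -98.8; python3 - <<'E'
from m import *
im,d,W=shot("side");cv2.imwrite("pics/s1.png",cv2.resize(im[190:300,240:400],None,fx=5,fy=5)); z=W[...,2];hsv=cv2.cvtColor(im,cv2.COLOR_BGR2HSV)
b=np.zeros((400,640),bool);b[190:300,240:400]=1
rect("strip s",W,b&(z>.035)&(z<.065)&(hsv[...,1]<50))
im,d,W=shot("top"); z=W[...,2];hsv=cv2.cvtColor(im,cv2.COLOR_BGR2HSV)
b=np.zeros((400,640),bool);b[130:270,300:410]=1
rect("strip t",W,b&(z>.035)&(z<.065)&(hsv[...,1]<50))
# glue block, now free
b=np.zeros((400,640),bool);b[185:255,405:490]=1
rect("glue t",W,b&(z>.042)&(z<.056)); rect("disc t",W,b&(z>.007))
im,d,W=shot("side"); z=W[...,2];b=np.zeros((400,640),bool);b[285:365,265:350]=1
rect("glue s",W,b&(z>.044)&(z<.056)); rect("disc s",W,b&(z>.007))
E
```

```text
clk 6.68 pos [ 524.9 -132.    72.3] jaw -98.3 tilt [0.    0.005] turn 0.009 shift cm [-0.3  -0.2   3.73] F [ 0.1 -0.1 -1.9] w 1.29 j [ 0.42  0.32 -0.3   1.85  0.1   0.99 -1.63]
strip s n 140 med z 0.0536 minrect c [ 710.8 -180.8] size [15.1 43.8] ang 34.2 mean [ 711.4 -183.5   51.6]
strip t n 65 med z 0.0513 minrect c [ 705.3 -166.4] size [44.2 10.1] ang 89.6 mean [ 704.4 -164.6   49.7]
glue t n 503 med z 0.0491 minrect c [ 485.6 -336.3] size [54.5 55.7] ang 31.1 mean [ 485. -337.   49.]
disc t n 4104 med z 0.4776 minrect c [ 493.2 -267.1] size [279.6 137.8] ang 83.5 mean [ 483.4 -230.8  307.1]
glue s n 600 med z 0.0482 minrect c [ 484.5 -336. ] size [55.2 55.9] ang 30.5 mean [ 484.6 -336.8   48.1]
disc s n 2907 med z 0.0133 minrect c [ 484.5 -336.5] size [138.8 138.2] ang 43.0 mean [ 484.  -343.6   21. ]
```

View pics/s1.png

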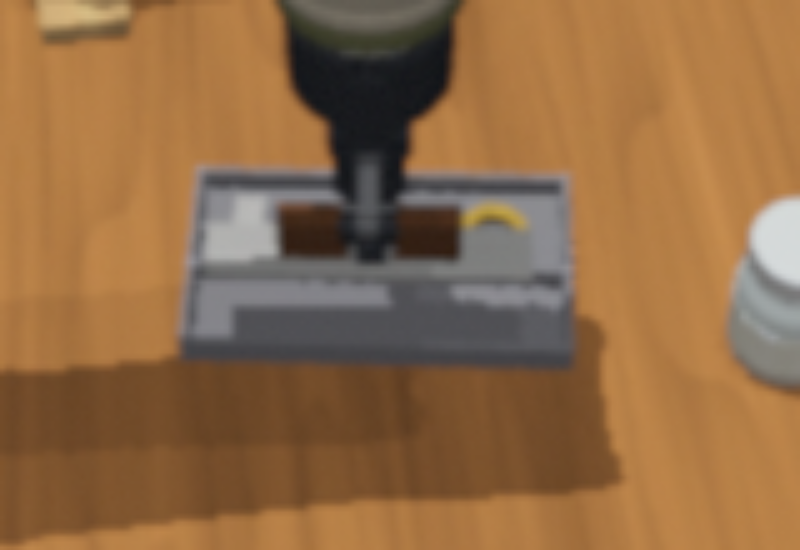

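The crop shows the straight-edge held level above the tray (strip from about (205,260) to (530,265) in the crop), parallel to the tray. The glue block is now measured in both views at (485,-336) mm, yaw about 31°.

Emit:
{"name": "servo_tool", "arguments": {"deltas": [[[-0.2,-0.15,0.4],0.009,0.8],[[-0.1,-0.1,0.6],0,0.8],[[0,0,0.8],0,0.8],[[0,0,0.8],0,0.8],[[0,0,0.6],0,0.8],[[0,0,0.3],0,0.8],[[0,0,0],0,0.8],[[0,0,0],0,0.8]]}}

```text
clock: 7.5
position: [0.5294, -0.1288, 0.0351]
ee_rot: [-0.651, 0.759, 0.001, 0.003]
ft_force: [0.2, 0.0, -1.1]
grip_width: 0.147
```

```bash
python3 go.py 527.4 -129.2 17 -98.8
```

```text
clk 7.50 pos [ 529.4 -128.8   35.1] jaw -98.8 tilt [0.003 0.004] turn -0.000 shift cm [0.08 0.2  1.81] F [ 0.2  0.  -1.1] w 1.25 j [ 0.41  0.37 -0.29  1.86  0.12  0.92 -1.66]
```

Emit:
{"name": "servo_tool", "arguments": {"deltas": [[[0,0.1,0.3],0,0.8],[[0,0,0.4],0,0.8],[[0,0,0.4],0,0.8],[[0,0,0.3],0,0.8],[[0,0,0.2],0,0.8],[[0,0,0],0,0.8],[[0,0,0],0,0.8]]}}

```text
clock: 8.08
position: [0.5288, -0.1289, 0.018]
ee_rot: [-0.651, 0.759, 0.0, 0.003]
ft_force: [-0.4, -0.1, -1.9]
grip_width: 0.154
```

```bash
python3 go.py 527.4 -129.2 17 -98.8
```

```text
clk 8.08 pos [ 528.8 -128.9   18. ] jaw -98.8 tilt [0.004 0.004] turn -0.001 shift cm [0.06 0.13 0.1 ] F [-0.4 -0.1 -1.9] w 1.31 j [ 0.4   0.4  -0.28  1.88  0.13  0.89 -1.67]
```

Emit:
{"name": "servo_tool", "arguments": {"deltas": [[[0,0,0.15],0,0.8],[[0,0,0.1],0,0.8],[[0,0,0],0,0.8],[[0,0,0],0,0.8]]}}

```text
clock: 8.42
position: [0.5291, -0.1289, 0.0159]
ee_rot: [-0.651, 0.759, -0.0, 0.003]
ft_force: [0.5, 0.4, -1.5]
grip_width: 0.149
```

```bash
python3 go.py 527.4 -129.2 17 -98.8
```

```text
clk 8.42 pos [ 529.1 -128.9   15.9] jaw -98.8 tilt [0.005 0.004] turn -0.001 shift cm [ 0.06  0.17 -0.11] F [ 0.5  0.4 -1.5] w 1.27 j [ 0.4   0.4  -0.28  1.88  0.14  0.88 -1.67]
```

Emit:
{"name": "servo_tool", "arguments": {"deltas": [[[0,0,0.1],0,0.8],[[0,0,0.1],0,0.8],[[0,0,0],0,0.8],[[0,0,0],0,0.8]]}}

```text
clock: 8.75
position: [0.5295, -0.1289, 0.0163]
ee_rot: [-0.651, 0.759, -0.001, 0.003]
ft_force: [0.1, -0.4, -1.8]
grip_width: 0.15
```

```bash
python3 go.py 527.4 -129.2 17 -98.8
```

```text
clk 8.75 pos [ 529.5 -128.9   16.3] jaw -98.8 tilt [0.005 0.003] turn -0.001 shift cm [ 0.06  0.21 -0.07] F [ 0.1 -0.4 -1.8] w 1.28 j [ 0.4   0.4  -0.28  1.88  0.14  0.88 -1.67]
```

Emit:
{"name": "servo_tool", "arguments": {"deltas": [[[0,0,0],0,1.6],[[0,0,0],0,2.2],[[0,0,0],0,3],[[0,0,0],0,3.5],[[0,0,0],0,3.5],[[0,0,-0.5],0,3.5],[[0,0,-1],0,3.5],[[0,0,-1.5],0,3.5],[[0,0,-2],0,3.5],[[0,0,-2],0,5],[[0,0,-2],0,8],[[0,0,-2],0,8.5]]}}

```text
clock: 9.75
position: [0.5267, -0.1285, 0.1306]
ee_rot: [-0.651, 0.759, 0.002, 0.002]
ft_force: [-0.5, 0.4, -0.2]
grip_width: 0.82
```

Emit:
{"name": "servo_tool", "arguments": {"deltas": [[[0,0,-2],0,8.5],[[0,0,-2],0,8.5],[[0,0,-2],0,8.5],[[0,0,-2],0,8.5],[[0,0,-1],0,8.5],[[0,0,0],0,8.5]]}}

```text
clock: 10.25
position: [0.5278, -0.1285, 0.2357]
ee_rot: [-0.651, 0.759, -0.003, 0.005]
ft_force: [-1.0, -0.2, 0.0]
grip_width: 0.992
```

```bash
python3 - <<'E'
from m import *
im,d,W=shot("side");cv2.imwrite("pics/s2.png",cv2.resize(im[190:300,240:400],None,fx=5,fy=5)); z=W[...,2]
b=np.zeros((400,640),bool);b[215:270,265:365]=1
rect("grip s",W,b&(z>.03)&(z<.05))
E
python3 go.py 597.8 328.8 200 -69.5; python3 go.py 597.8 328.8 200 20.5
```

```text
grip s n 224 med z 0.0385 minrect c [ 526.7 -129.2] size [17.5 87.8] ang 81.5 mean [ 527.9 -130.    38. ]
clk 10.30 pos [ 527.6 -128.4  234.8] jaw -98.7 tilt [0.01  0.003] turn -0.510 shift cm [-40.37 -22.55   3.67] F [0.2 0.5 0.3] w 8.49 j [ 0.43  0.16 -0.3   1.67  0.05  1.31 -1.6 ]
clk 10.30 pos [ 527.6 -128.4  234.8] jaw -98.7 tilt [0.01  0.003] turn 1.061 shift cm [-22.55  40.37   3.67] F [0.2 0.5 0.3] w 8.49 j [ 0.43  0.16 -0.3   1.67  0.05  1.31 -1.6 ]
```

View pics/s2.png

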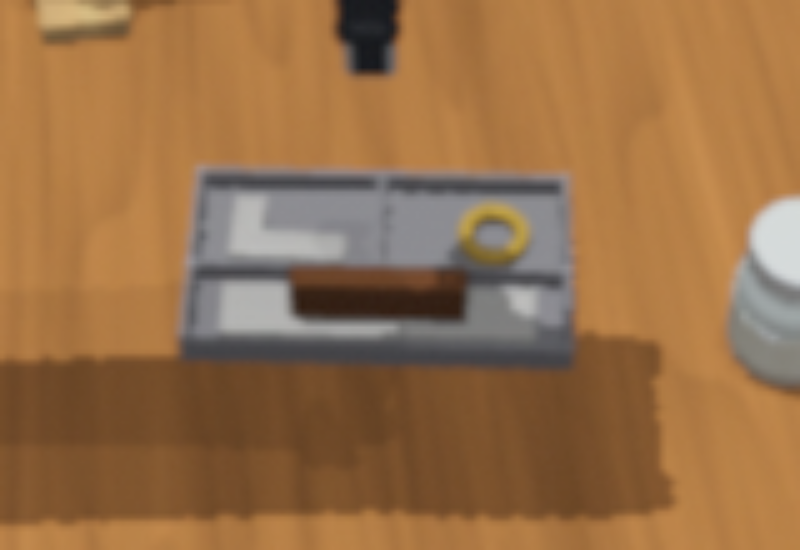

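The straight-edge lies flat in the long bay, grip up (crop (380,290)), clear of the walls; bracket and ring are undisturbed. Now over the rack to the blank.

Emit:
{"name": "servo_tool", "arguments": {"deltas": [[[0,0,0],-0.1,8.5],[[0,0,0],-0.12,8.5],[[0,0,0],-0.12,8.5],[[0,0,0],-0.12,8.5],[[-1,-0.6,0],-0.05,8.5],[[-2,-1.1,0],0,8.5],[[-2.5,-1.4,0],0,8.5],[[-2.5,-1.4,0],0,8.5],[[-2.5,-1.4,0],0,8.5],[[-2.5,-1.4,0],0,8.5],[[-2.5,-1.4,0],0,8.5],[[-2.5,-1.4,0],0,8.5]]}}

```text
clock: 11.3
position: [0.5486, 0.0756, 0.2181]
ee_rot: [0.825, -0.565, -0.006, 0.002]
ft_force: [-0.4, -0.0, -0.3]
grip_width: 0.999
```

```bash
python3 go.py 597.8 328.8 200 -70
```

```text
clk 11.30 pos [548.6  75.6 218.1] jaw -68.8 tilt [-0.012  0.003] turn 0.020 shift cm [-22.09 -13.3    1.81] F [-0.4 -0.  -0.3] w 8.53 j [ 0.21  0.23 -0.49  1.64  0.1   1.31 -1.5 ]
```

Emit:
{"name": "servo_tool", "arguments": {"deltas": [[[-2.2,-1.3,-0.2],0,8.5],[[-2.5,-1.5,-0.3],0,8.5],[[-2.5,-1.5,-0.3],0,8.5],[[-2.5,-1.5,-0.2],0,8.5],[[-2.5,-1.5,0],0,8.5],[[-2.5,-1.5,0],0.02,8.5],[[-2.2,-1.3,0],0,8.5],[[-1.5,-0.9,0],0,8.5],[[0,0,0],0,8.5],[[0,0,0],0,8.5]]}}

```text
clock: 12.13
position: [0.5776, 0.3035, 0.2102]
ee_rot: [0.822, -0.57, -0.015, 0.01]
ft_force: [0.1, 0.8, -0.5]
grip_width: 0.994
```

```bash
python3 go.py 597.8 328.8 100 -70
```

```text
clk 12.13 pos [577.6 303.5 210.2] jaw -69.5 tilt [-0.036 -0.   ] turn 0.009 shift cm [-1.56 -3.14 10.94] F [ 0.1  0.8 -0.5] w 8.49 j [-0.15  0.48 -0.55  1.35  0.23  1.4  -1.91]
```

Emit:
{"name": "servo_tool", "arguments": {"deltas": [[[-0.3,-0.6,0.5],0,8.5],[[-0.3,-0.6,1],0,8.5],[[-0.3,-0.6,1],0,8.5],[[-0.3,-0.6,1],0,8.5],[[-0.2,-0.3,1],0,8.5],[[0,0,1],0,8.5],[[0,0,1],0,8.5],[[0,0,0.5],0,8.5],[[0,0,0],0,8.5],[[0,0,0],0,8.5]]}}

```text
clock: 12.97
position: [0.597, 0.3215, 0.1267]
ee_rot: [0.82, -0.572, -0.015, 0.014]
ft_force: [-0.2, -0.6, -0.3]
grip_width: 0.994
```

```bash
python3 go.py 597.8 328.8 100 -70
```

```text
clk 12.97 pos [597.  321.5 126.7] jaw -69.8 tilt [-0.041 -0.006] turn 0.004 shift cm [-0.63 -0.44  2.66] F [-0.2 -0.6 -0.3] w 8.48 j [-0.19  0.6  -0.53  1.36  0.28  1.29 -1.95]
```

Emit:
{"name": "servo_tool", "arguments": {"deltas": [[[0,1.5,-0.3],0,8.5],[[0,2.5,-0.3],0,8.5],[[0,2.5,-0.3],0,8.5],[[0,2.5,-0.3],0,8.5],[[0,0,0],0,8.5],[[0,0,0],0,8.5],[[0,0,0],0,8.5]]}}

```text
clock: 13.55
position: [0.511, 0.2892, 0.1461]
ee_rot: [0.82, -0.572, -0.013, 0.012]
ft_force: [0.3, -0.2, -0.0]
grip_width: 0.993
```

```bash
python3 go.py 597.8 328.8 130 -70
```

```text
clk 13.55 pos [511.  289.2 146.1] jaw -69.9 tilt [-0.035 -0.005] turn 0.002 shift cm [-0.74 -9.56  1.29] F [ 0.3 -0.2 -0. ] w 8.48 j [-0.12  0.39 -0.58  1.62  0.21  1.23 -1.96]
```

Emit:
{"name": "servo_tool", "arguments": {"deltas": [[[-0.1,-0.7,0],0,8.5],[[-0.1,-0.7,0],0,8.5],[[-0.1,-0.7,0],0,8.5],[[-0.1,-0.7,0],0,8.5],[[-0.1,-0.7,0],0,8.5],[[-0.1,-0.7,0],0,8.5],[[-0.1,-0.7,0],0,8.5],[[-0.1,-0.7,0],0,8.5],[[0,-0.7,0],0,8.5],[[0,-0.7,0],0,8.5],[[0,0,0],0,8.5],[[0,0,0],0,8.5]]}}

```text
clock: 14.55
position: [0.5843, 0.3255, 0.1418]
ee_rot: [0.819, -0.573, -0.014, 0.012]
ft_force: [0.5, 0.3, 0.2]
grip_width: 0.994
```

```bash
python3 go.py 597.8 328.8 130 -70
```

```text
clk 14.55 pos [584.3 325.5 141.8] jaw -70.0 tilt [-0.036 -0.003] turn 0.001 shift cm [ 0.16 -1.42  1.13] F [0.5 0.3 0.2] w 8.49 j [-0.19  0.57 -0.54  1.38  0.27  1.3  -1.97]
```

Emit:
{"name": "servo_tool", "arguments": {"deltas": [[[0,0,-1],0,8.5],[[0,0,-1.5],0,8.5],[[0,0,-1.5],0,8.5],[[0,0,-1.5],0,8.5],[[1.5,0.9,-0.5],0,8.5],[[2.8,1.5,0],0,8.5],[[2.8,1.5,0],0,8.5],[[2.8,1.5,0],0,8.5],[[2.8,1.5,0],0,8.5],[[2.8,1.5,0],0,8.5],[[0,0,0],0,8.5],[[0,0,0],0,8.5]]}}

```text
clock: 15.55
position: [0.5565, 0.1452, 0.216]
ee_rot: [0.821, -0.571, -0.012, 0.01]
ft_force: [-0.1, 1.3, 0.5]
grip_width: 0.993
```

```bash
python3 go.py 597.8 328.8 200 -70
```

```text
clk 15.55 pos [556.5 145.2 216. ] jaw -69.7 tilt [-0.03  -0.003] turn 0.005 shift cm [-15.83 -10.21   1.43] F [-0.1  1.3  0.5] w 8.48 j [ 0.11  0.3  -0.54  1.57  0.15  1.34 -1.66]
```

Emit:
{"name": "servo_tool", "arguments": {"deltas": [[[-1.2,-0.8,0],0,8.5],[[-1.6,-1,0],0,8.5],[[-1.6,-1,0],0,8.5],[[-1.6,-1,0],0,8.5],[[-1.6,-1,0],0,8.5],[[-1.6,-1,0],0,8.5],[[-1.6,-1,0],0,8.5],[[-1.6,-1,0],0,8.5],[[-1.6,-1,0],0,8.5],[[-1,-0.6,0],0,8.5],[[0,0,0],0,8.5],[[0,0,0],0,8.5]]}}

```text
clock: 16.55
position: [0.5909, 0.3339, 0.2228]
ee_rot: [0.822, -0.569, -0.011, 0.007]
ft_force: [-0.0, -0.4, 0.1]
grip_width: 0.998
```

```bash
python3 go.py 597.8 328.8 100 -70
```

```text
clk 16.55 pos [590.9 333.9 222.8] jaw -69.4 tilt [-0.025  0.001] turn 0.010 shift cm [ 0.84 -0.76 12.26] F [-0.  -0.4  0.1] w 8.52 j [-0.2   0.53 -0.56  1.26  0.26  1.44 -1.95]
```

Slow moves barely drift the tilt (now 1.4°). Descend on the blank.

Emit:
{"name": "servo_tool", "arguments": {"deltas": [[[0.2,-0.2,0.8],0.01,8.5],[[0.2,-0.2,1.3],0,8.5],[[0.2,-0.2,1.5],0,8.5],[[0.1,-0.1,1.5],0,8.5],[[0.1,0,1.5],0,8.5],[[0,0,1.5],0,8.5],[[0,0,1.5],0,8.5],[[0,0,1],0,8.5],[[0,0,0],0,8.5],[[0,0,0],0,8.5]]}}

```text
clock: 17.38
position: [0.5997, 0.3165, 0.1054]
ee_rot: [0.816, -0.578, -0.009, 0.009]
ft_force: [-0.9, -0.1, 0.3]
grip_width: 1.001
```

```bash
python3 go.py 597.8 328.8 36 -70
```

```text
clk 17.38 pos [599.7 316.5 105.4] jaw -70.7 tilt [-0.026 -0.005] turn -0.011 shift cm [-1.19 -0.42  6.93] F [-0.9 -0.1  0.3] w 8.55 j [-0.18  0.61 -0.53  1.4   0.3   1.24 -1.97]
```

Emit:
{"name": "servo_tool", "arguments": {"deltas": [[[-0.5,-0.15,0],-0.01,8.5],[[-0.5,-0.15,0],0,8.5],[[-0.2,-0.1,0],0,8.5],[[0,0,0],0,8.5],[[0,0,0],0,8.5]]}}

```text
clock: 17.8
position: [0.6007, 0.3311, 0.1083]
ee_rot: [0.819, -0.574, -0.008, 0.007]
ft_force: [0.5, -0.5, -0.4]
grip_width: 0.996
```

```bash
python3 go.py 597.8 328.8 36 -70; python3 - <<'E'
from m import *
im,d,W=shot("side");z=W[...,2]
v=eyes.calibration("side")
cv2.imwrite("pics/s3.png",cv2.resize(im[70:170,230:380],None,fx=5,fy=5))
E
```

```text
clk 17.80 pos [600.7 331.1 108.3] jaw -70.1 tilt [-0.022 -0.003] turn -0.001 shift cm [0.15 0.19 7.24] F [ 0.5 -0.5 -0.4] w 8.5 j [-0.2   0.62 -0.54  1.38  0.31  1.25 -1.98]
```

View pics/s3.png

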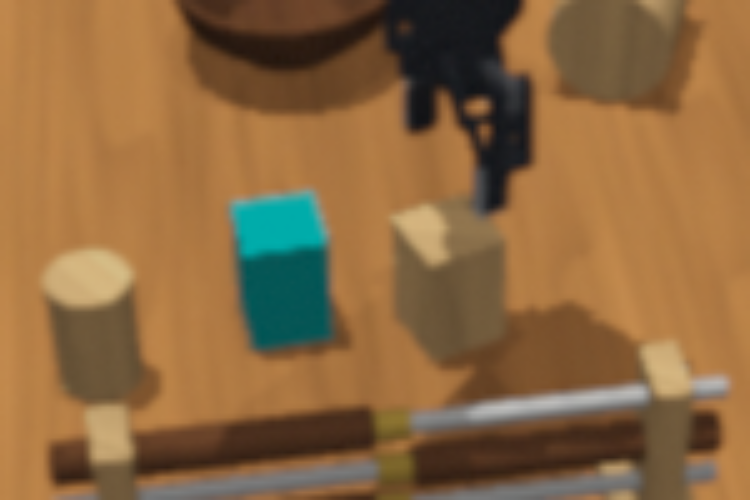

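The fingers straddle the square blank (crop (450,270)), clear of the turquoise one.

Emit:
{"name": "servo_tool", "arguments": {"deltas": [[[0.1,0.1,0.4],0,8.5],[[0,0,0.6],0,8.5],[[0,0,0.8],0,8.5],[[0,0,0.8],0,8.5],[[0,0,0.6],0,8.5],[[0,0,0],0,8.5],[[0,0,0],0,8.5]]}}

```text
clock: 18.43
position: [0.599, 0.3289, 0.0723]
ee_rot: [0.819, -0.574, -0.008, 0.008]
ft_force: [-0.4, 0.3, -0.5]
grip_width: 0.995
```

```bash
python3 go.py 597.8 328.8 36 -70
```

```text
clk 18.43 pos [599.  328.9  72.3] jaw -70.1 tilt [-0.023 -0.004] turn -0.001 shift cm [-0.01  0.04  3.63] F [-0.4  0.3 -0.5] w 8.5 j [-0.2   0.65 -0.53  1.41  0.32  1.19 -1.99]
```

Emit:
{"name": "servo_tool", "arguments": {"deltas": [[[0,0,0.5],0,8.5],[[0,0,0.8],0,8.5],[[0,0,0.8],0,8.5],[[0,0,0.7],0,8.5],[[0,0,0.4],0,8.5],[[0,0,0],0,8.5],[[0,0,0],0,7],[[0,0,0],0,6],[[0,0,0],0,5.6],[[0,0,0],0,5.2],[[0,0,0],0,4.8],[[0,0,0],0,4.8]], "force": 50}}

```text
clock: 19.43
position: [0.5984, 0.329, 0.0372]
ee_rot: [0.819, -0.574, -0.008, 0.008]
ft_force: [-0.3, 0.4, -1.7]
grip_width: 0.628
```

Emit:
{"name": "servo_tool", "arguments": {"deltas": [[[0,0,0],0,4.5],[[0,0,0],0,4.5],[[0,0,0],0,4.5]]}}

```text
clock: 19.68
position: [0.5983, 0.3288, 0.037]
ee_rot: [0.819, -0.574, -0.008, 0.008]
ft_force: [0.4, 0.1, -1.3]
grip_width: 0.628
```

```bash
python3 go.py 597.8 328.8 220 -70; python3 - <<'E'
from m import *
for n,s in(("side",np.s_[105:142,305:335]),("top",np.s_[155:200,150:192])):
    im,d,W=shot(n); b=np.zeros((400,640),bool);b[s]=1;z=W[...,2];rect(n,W,b&(z>.074)&(z<.088))
E
```

```text
clk 19.68 pos [598.3 328.8  37. ] jaw -70.1 tilt [-0.022 -0.003] turn -0.001 shift cm [ -0.1    0.46 -18.29] F [ 0.4  0.1 -1.3] w 5.36 j [-0.21  0.69 -0.52  1.44  0.34  1.13 -2.  ]
side n 133 med z 0.0811 minrect c [584.2 320.7] size [32. 78.] ang 10.6 mean [584.8 323.7  81.1]
top n 159 med z 0.0818 minrect c [585.7 315.7] size [22.9 42.4] ang 17.6 mean [584.7 314.7  81.7]
```

Emit:
{"name": "servo_tool", "arguments": {"deltas": [[[0,0,-0.5],0,4.5],[[0,0,-1],0,4.5],[[0,0,-1.5],0,4.5],[[0,0,-1.5],0,4.5],[[0,0,-1.8],0,4.5],[[0,0,-1.8],0,4.5],[[0,0,-1.8],0,4.5],[[0,0,-1.8],0,4.5],[[0,0,-1.8],0,4.5],[[0,0,-1.8],0,4.5],[[0,0,-1.8],0,4.5],[[0,0,-1],0,4.5]]}}

```text
clock: 20.78
position: [0.601, 0.3293, 0.2336]
ee_rot: [0.819, -0.573, -0.009, 0.008]
ft_force: [-0.2, 1.2, -1.9]
grip_width: 0.624
```

Emit:
{"name": "servo_tool", "arguments": {"deltas": [[[0,0,-1],0,4.5],[[0,0,0],-0.05,4.5],[[0,0,0],-0.06,4.5],[[0,0,0],-0.05,4.5],[[0,0,0],-0.03,4.5],[[0,0,0],0,4.5],[[0,0,0],0,4.5]]}}

```text
clock: 21.37
position: [0.6014, 0.3302, 0.2504]
ee_rot: [0.872, -0.489, -0.008, 0.004]
ft_force: [0.3, 0.4, -2.5]
grip_width: 0.626
```

```bash
python3 go.py 484.8 -336.2 220 -59.2
```

```text
clk 21.37 pos [601.4 330.2 250.4] jaw -58.6 tilt [-0.018 -0.   ] turn 0.010 shift cm [51.29 44.09  3.25] F [ 0.3  0.4 -2.5] w 5.35 j [-0.18  0.54 -0.59  1.2   0.28  1.5  -1.76]
```

Emit:
{"name": "servo_tool", "arguments": {"deltas": [[[0.7,0.6,0],0,4.5],[[1.1,0.95,0],0,4.5],[[1.45,1.25,0],0,4.5],[[1.45,1.25,0],0,4.5],[[1.45,1.25,0],0,4.5],[[1.45,1.25,0],0,4.5],[[1.45,1.25,0],0,4.5],[[1.45,1.25,0],0,4.5],[[1.45,1.25,0],0,4.5],[[1.45,1.25,0],0,4.5],[[1,0.8,0],0,4.5],[[0.5,0.4,0],0,4.5]]}}

```text
clock: 22.37
position: [0.5637, 0.1222, 0.249]
ee_rot: [0.869, -0.495, -0.009, 0.007]
ft_force: [-0.2, 0.1, -1.7]
grip_width: 0.625
```

```bash
python3 go.py 484.8 -336.2 220 -59.2
```

```text
clk 22.37 pos [563.7 122.2 249. ] jaw -59.4 tilt [-0.023 -0.003] turn -0.003 shift cm [35.36 30.19  3.21] F [-0.2  0.1 -1.7] w 5.34 j [ 0.17  0.28 -0.57  1.52  0.15  1.4  -1.44]
```

Tilt steady at the grasp value; continue.

Emit:
{"name": "servo_tool", "arguments": {"deltas": [[[0.9,0.75,0],0,4.5],[[1.3,1.1,0],0,4.5],[[1.5,1.3,0],0,4.5],[[1.5,1.3,0],0,4.5],[[1.5,1.3,0],0,4.5],[[1.5,1.3,0],0,4.5],[[1.5,1.3,0],0,4.5],[[1.5,1.3,0],0,4.5],[[1.5,1.3,0],0,4.5],[[1.5,1.3,0],0,4.5],[[1.5,1.3,0],0,4.5],[[1.5,1.3,0],0,4.5]]}}

```text
clock: 23.37
position: [0.5188, -0.109, 0.2507]
ee_rot: [0.87, -0.493, -0.009, 0.005]
ft_force: [0.4, -0.8, -2.4]
grip_width: 0.627
```

```bash
python3 go.py 484.8 -336.2 220 -59.2
```

```text
clk 23.37 pos [ 518.8 -109.   250.7] jaw -59.1 tilt [-0.022 -0.   ] turn 0.001 shift cm [17.8  14.5   3.14] F [ 0.4 -0.8 -2.4] w 5.36 j [ 0.5   0.16 -0.42  1.65  0.07  1.37 -0.96]
```

Emit:
{"name": "servo_tool", "arguments": {"deltas": [[[1.5,1.3,0],0,4.5],[[1.5,1.3,0],0,4.5],[[1.5,1.3,0],0,4.5],[[1.5,1.3,0],0,4.5],[[1.5,1.3,0],0,4.5],[[1.5,1.2,0],0,4.5],[[1.5,1.2,0],0,4.5],[[1.3,1,0],0,4.5],[[0.8,0.6,0],0,4.5],[[0.4,0.3,0],0,4.5],[[0,0,0],0,4.5],[[0,0,0],0,4.5]]}}

```text
clock: 24.37
position: [0.4876, -0.2872, 0.251]
ee_rot: [0.869, -0.495, -0.009, 0.005]
ft_force: [0.1, 0.6, -1.2]
grip_width: 0.624
```

```bash
python3 go.py 484.8 -336.2 120 -59.2
```

```text
clk 24.37 pos [ 487.6 -287.2  251. ] jaw -59.4 tilt [-0.021  0.001] turn -0.003 shift cm [ 4.22  2.52 13.1 ] F [ 0.1  0.6 -1.2] w 5.33 j [ 0.69  0.22 -0.29  1.56  0.07  1.38 -0.64]
```

Emit:
{"name": "servo_tool", "arguments": {"deltas": [[[0.6,0.4,0.5],0,4.5],[[0.8,0.5,1],0,4.5],[[0.8,0.5,1.3],0,4.5],[[0.8,0.4,1.3],0,4.5],[[0.6,0.4,1.3],0,4.5],[[0.3,0.2,1.3],0,4.5],[[0,0,1.3],0,4.5],[[0,0,1.3],0,4.5],[[0,0,1.2],0,4.5],[[0,0,0.7],0,4.5],[[0,0,0],0,4.5],[[0,0,0],0,4.5]]}}

```text
clock: 25.37
position: [0.4814, -0.3367, 0.1199]
ee_rot: [0.869, -0.494, -0.014, 0.004]
ft_force: [-0.4, 0.1, -0.8]
grip_width: 0.628
```

```bash
python3 go.py 484.8 -336.2 120 -59.2; python3 - <<'E'
from m import *
im,d,W=shot("side"); np.savez("a.npz",im=im,W=W)
cv2.imwrite("pics/s4.png",cv2.resize(im[250:370,240:370],None,fx=5,fy=5))
E
```

```text
clk 25.37 pos [ 481.4 -336.7  119.9] jaw -59.2 tilt [-0.029  0.007] turn -0.001 shift cm [ 0.13 -0.32 -0.02] F [-0.4  0.1 -0.8] w 5.36 j [ 0.73  0.37 -0.25  1.66  0.11  1.15 -0.58]
```

View pics/s4.png

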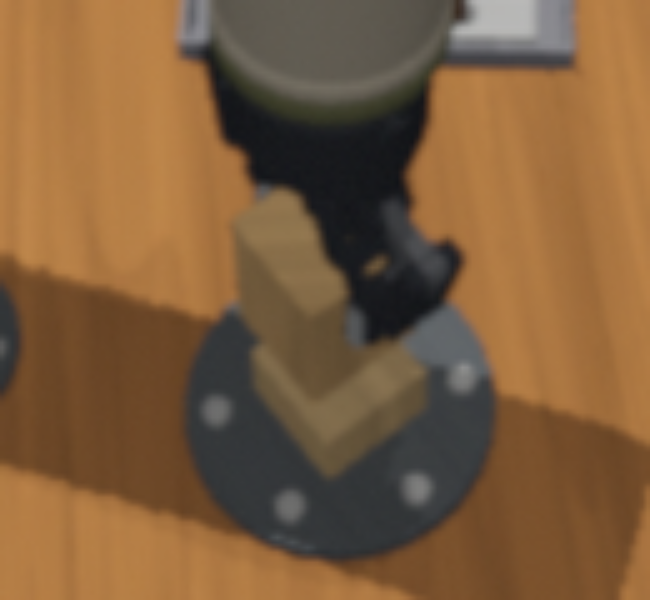

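The blank hangs above the block, its sides parallel to the block's (near bottom corner at crop (315,397), the block's at (325,435)).

Emit:
{"name": "servo_tool", "arguments": {"deltas": [[[0.1,-0.2,0.2],0,4.5],[[0,-0.2,0.3],0,4.5],[[0,-0.1,0.3],0,4.5],[[0,0,0.3],0,4.5],[[0,0,0.3],0,4.5],[[0,0,0.2],0,4.5],[[0,0,0.1],0,4.5],[[0,0,0],0,4.5],[[0,0,0],0,4.5]]}}

```text
clock: 26.17
position: [0.488, -0.3354, 0.1038]
ee_rot: [0.869, -0.494, -0.012, 0.005]
ft_force: [0.3, 0.4, -1.4]
grip_width: 0.628
```

```bash
cat > f.py <<'E'
from m import *
im,d,W=shot("side"); P=W[250:370,240:370].reshape(-1,3); P=P[np.isfinite(P).all(1)]
gc=np.array([.4848,-.3362]); th=np.radians(30.8)
cam=np.array([.449,-.799])-gc; res=[]
L=(P[:,:2]-gc)@np.array([[np.cos(th),-np.sin(th)],[np.sin(th),np.cos(th)]]); z=P[:,2]
zb=z.min(); 
for ax,s in((0,-1),(1,-1)):
    for nm,z0,z1 in(("blank",.075,.135),("block",.018,.043)):
        m=(z>z0)&(z<z1)&(abs(s*L[:,ax]-.027)<.009)&(abs(L[:,1-ax])<.022)
        for _ in range(3):
            A=np.c_[np.ones(m.sum()),L[m,1-ax],z[m]-z[m].mean()]; k,*_=np.linalg.lstsq(A,L[m,ax],rcond=None); r=L[m,ax]-A@k
            i=np.where(m)[0]; m[i[abs(r)>2.5*r.std()]]=False
        print(nm,"axis",ax,"n",m.sum(),"face mm %.1f"%(k[0]*1e3),"yaw deg %.1f"%np.degrees(np.arctan(k[1])*(1 if ax else -1)),"lean %.3f"%k[2],"rms %.1f"%(r.std()*1e3))
h=(abs(L[:,0])<.03)&(abs(L[:,1])<.03)
print("top of blank z",np.percentile(z[h&(z<.145)],98))
cv2.imwrite("pics/s5.png",cv2.resize(im[250:370,240:370],None,fx=5,fy=5))
E
python3 go.py 485.2 -336.2 95 -59.2; python3 f.py
```

```text
clk 26.17 pos [ 488.  -335.4  103.8] jaw -59.2 tilt [-0.025  0.004] turn 0.000 shift cm [-0.06  0.26  0.88] F [ 0.3  0.4 -1.4] w 5.36 j [ 0.73  0.39 -0.25  1.67  0.12  1.12 -0.6 ]
blank axis 0 n 152 face mm -24.1 yaw deg 0.3 lean -0.007 rms 0.4
block axis 0 n 54 face mm -26.6 yaw deg -0.2 lean 0.009 rms 0.3
blank axis 1 n 117 face mm -28.0 yaw deg -4.1 lean -0.062 rms 1.6
block axis 1 n 81 face mm -26.3 yaw deg 0.0 lean 0.005 rms 0.5
top of blank z 0.14358068859935277
```

Emit:
{"name": "servo_tool", "arguments": {"deltas": [[[0,0.1,0.15],0,4.5],[[0,0.1,0.2],0,4.5],[[0,0,0.2],0,4.5],[[0,0,0.15],0,4.5],[[0,0,0.1],0,4.5],[[0,0,0],0,4.5],[[0,0,0],0,4.5]]}}

```text
clock: 26.8
position: [0.4858, -0.3368, 0.0952]
ee_rot: [0.869, -0.494, -0.012, 0.005]
ft_force: [0.1, 0.7, -1.1]
grip_width: 0.626
```

```bash
python3 go.py 485.2 -336.2 95 -59.2; sed -i 's/(abs(L\[:,1-ax\])<.022)/(abs(L[:,1-ax])<.022)\&((ax==0)|(abs(L[:,0])>.013))/' f.py; python3 f.py
```

```text
clk 26.80 pos [ 485.8 -336.8   95.2] jaw -59.2 tilt [-0.025  0.004] turn -0.000 shift cm [-0.08  0.02  0.02] F [ 0.1  0.7 -1.1] w 5.34 j [ 0.73  0.4  -0.25  1.68  0.12  1.1  -0.59]
blank axis 0 n 150 face mm -26.9 yaw deg 0.2 lean -0.008 rms 0.4
block axis 0 n 54 face mm -26.5 yaw deg 0.0 lean -0.000 rms 0.4
blank axis 1 n 49 face mm -26.7 yaw deg 0.5 lean -0.012 rms 0.5
block axis 1 n 33 face mm -26.1 yaw deg 0.2 lean 0.019 rms 0.6
top of blank z 0.14112173418059626
```

View pics/s5.png

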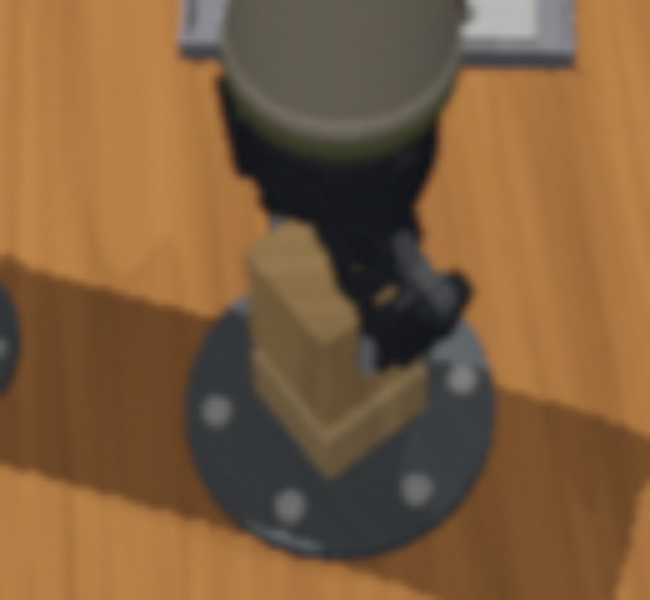

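The blank sits directly over the block (bottom corner at crop (330,435)), faces flush within 1 mm and about 0.5° of yaw. Final checks, then hand in.

```bash
python3 - <<'E'
from m import *
im,d,W=shot("side");z=W[...,2]
def box(u0,u1,v0,v1):
    m=np.zeros((400,640),bool);m[v0:v1,u0:u1]=1;return m
rect("grip",W,box(265,365,215,270)&(z>.03)&(z<.05)); rect("dow",W,box(235,262,115,155)&(z>.074))
o=telemetry.get_obs();print(o["clock"],o["position"],np.abs(o["joint_velocities"]).max(),o["ft_force"])
if abs(o["position"][2]-.095)<.002 and np.abs(o["joint_velocities"]).max()<.02: order.hand_in();print("handed in")
E
```

```text
grip n 6 med z 0.0388 minrect c [ 570.3 -134. ] size [10.4  0.1] ang 82.3 mean [ 570.1 -135.    38.1]
dow n 784 med z 0.5368 minrect c [396.2  10.7] size [ 48.5 654.9] ang 4.0 mean [ 405.1 -183.8  454.7]
26.9 [ 0.48582925 -0.33680593  0.09532189] 0.0018423216825131478 [ 0.38383645 -1.01503761 -2.13285671]
the job is handed in; nothing more can be done
handed in
```

I put the straight-edge away in the tray's long bay and let go of it. I then carried the square blank over the rack and handed the job in at 26.9 s, still holding the blank above the glue block.

- **Straight-edge:** after release the side camera showed it lying flat, grip up, centred in the bay to about 1 mm. The bracket and ring looked undisturbed.
- **Blank:** its faces were within about 0.6 mm of the block's, with yaw within about 0.5°. Lean was about 0.01 rad, and joint speeds were below 0.002 rad/s.
- **Gap above the block:** about 10 mm, worked out from the grasp height. The depth camera's reading of the blank's top was about 3 mm higher than that, which I took as noise.
- **Rack clearance:** with the tool at 250 mm, the blank's underside was about 210 mm up, so it passed about 90 mm above the rack.

- **Failed check:** the arm hid the straight-edge's grip and the round blank in the last picture, so I could not re-measure either at the end. Nothing went near them after the earlier views. I did not re-measure the jar at the end either.
- **Tool lean:** the tool itself leaned about 1.4°, much the same at the grasp and at the end, so the blank stayed upright.

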